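# Tip the used test cassettes out with the lift-lock joystick

## Robot

A 6-joint arm with a two-finger parallel gripper is mounted at the origin on a cart in front of the work surface, level with it; the furniture and walls round the work are solid. World frame = base frame: x ahead of the robot, y to its left, z up, the work surface at z = 0. Lengths are in m, angles in rad, forces in N, time in s.
With the tool pointing down it reaches from about 0.325 to 0.875 m from the base axis. Payload 4.4 kg.
Tool frame: the origin (TCP) lies on the centre line of the jaws, within the pads' length; the fingertips stand 22 mm ahead of it and the grasp point (between the pads) lies 3 mm ahead of it; z points along the fingers, y is the direction in which the jaws open and shut (so a half turn about z gives the same grasp; the last joint's range is limited). The gripper opens to 85 mm and grips with 20 to 120 N. Pads are 22 mm wide; open, the fingers measure 114 mm over their backs; the gripper's body (76 mm by 85 mm) begins 54 mm behind the grasp point. The pads swing forward as they close: fully open they stand 13 mm farther back than shut.
Start: joints at [-1.26, 0.207, 1.542, -0, 1.393, -0.15], TCP at [0.256, -0.515, 0.253] pointing down, gripper open.
Joint ranges: [-2.73, 2.73], [-0.86, 2.22], [0.23, 2.46], [-1.11, 4.25], [0.08, 2.63], [-2.82, 2.82]. Speed limits (rad/s): [2.79, 2.79, 3.14, 3.14, 3.14, 3.14].

## Interface

Orientations are given as a unit quaternion [x, y, z, w].
In Python, from rig import manip gives the robot as it stands.
- The arm moves only by the shell command python3 -m creep 'ROWS' [OPENING] [FORCE]. ROWS is a JSON object of lists of equal length, an entry for each row: "xyz": the shift along the tool's x, y, z each as a share of 100 cm, from -1 to 1, a list of three; "delta_rot": the turn, a rotation vector about the tool's x, y, z each as a share of 180 degrees, from -1 to 1, a list of three. In form: {"xyz": [[dx, dy, dz], ...], "delta_rot": [[ax, ay, az], ...]}. A call has 1 to 12 rows; each row is the pose to reach, as a shift and turn from the pose commanded when the call began, along the tool's axes at that moment, turning the shorter way round; what a row does not reach only later rows make up. A row lasts 1/8 s, in which the tool goes at most 62.5 mm and 10.7 degrees, less where a joint would pass 70% of its speed; a pose out of reach is approached as far as the arm can. A call with a number of a shift or a turn outside -1 to 1 is refused whole. A call with a gripper value outside its range is refused whole. OPENING is the gripper's target within -1 to 1 (shut at 1, half-way at 0, fully open at -1), set as the call begins (- or left out, the last holds). The fingers move at their own pace and stop on an object; FORCE is the grip in N (left out, the last holds). Time passes only in rows, so rows that repeat a pose let the fingers close. It gives the time, the measured TCP pose, the force and the opening at its end, in the units of the state.
- manip.get_obs(): the state, without advancing time (a new reading comes with each control period).
- manip.camera(name): name is "side" or "top"; returns the picture (480x640x3 uint8, red, green, blue); there is no depth.
- manip.camera_model(name): a dict with "fx", "fy", "cx", "cy" (pixels), "k1" (the pictures are not rectified: a ray, as slopes to the right and down, at radius r is drawn at 1 + k1 r^2 times it, then the intrinsics apply), "pose" (4x4, takes a point from camera to world coordinates). Camera axes: x right, y down, z forward; pixel columns grow to the right and rows downward; lengths in m; the calibration is good to about 2 mm. A picture is of the moment at which its call begins. camera_model takes no time and is no camera call.
- manip.sign_off(): hands the job in, once; it reports no verdict.
The state is a dict: "time_s": time; "joints": joint angles; "qvel": joint speeds; "joint_efforts": joint torques, N m; "ee_pos": TCP position; "eef_rot": TCP orientation; "ft_force": force on the tool from outside, world axes, zero at the start; "torque": the same for the moment, N m; "grip_width": finger opening in m.
Only numpy, scipy, OpenCV 4.12 (cv2) and the standard library are available. Lean on these libraries where they do the work, as an engineer would, in place of code of your own. Each camera call takes 0.05 s, during which the arm holds its last target.

## Task

Two used test cassettes lie on the tipping tray. Pull the joystick's knob up to its stop to unlock it, without wrenching the stop or forcing the stick while it is still locked, tilt it well over towards the side where the yellow waste bin stands and hold it there for two seconds so that both cassettes slide into the yellow bin. Then bring the stick back upright, let the knob drop back into its lock and let go; tip nothing towards the blue bin and leave the tape roll, stapler and paper pad where they are.

Things in the scene. Friction and masses are not known exactly. Their poses are not given: they have to be found in the camera images.
- tipper: Fixed grey tipping unit. Origin: on the table top, under the tray's axis. Its -x points towards the operator, +y to the operator's left, z up. A control box 130 x 130 mm, 71 mm high, is centred 150 mm along its -x and carries the joystick.
- stick_pivot (a point): Fixed point inside the control box about which the joystick tilts, 65 mm above the table, at (-150, 0, 65) mm in the tipper's frame; axes as the tipper's.
- tray_mid (a point): Middle of the floor of the tipping tray (dark floor, aluminium end walls): 100 x 100 mm, floor top 117 mm above the table, open at both y ends, 16 mm walls at the x ends. It tips about the tipper's x axis by 1.5 times the stick's sideways tilt, to the same side. The cassettes begin to slide from about 0.15 rad of stick tilt.
- knob (a point): Centre of the joystick's black grip, 95 mm above the pivot when the knob is down (160 mm above the table): an upright cylinder 32 mm in diameter, 44 mm long, with a wider cap (38 mm across, 11 mm high) above and a red flange (40 mm across, 4 mm thick) below. Its z axis runs up the stick.
- stick_side (a joint): Sideways tilt of the joystick, rad: 0 upright, + leaning to the tipper's +y, - to its -y; stops at 0.45 either way. A spring centres it (about 5 N at the grip at full tilt). Locked while the knob is down (forcing it with over 15 N at the grip spoils the lock). Fore and aft it gives only 0.12 rad and does nothing.
- stick_lift (a joint): Lift of the knob along the stick, m: 0 down, locked. A spring holds it down with 6 to 12 N (less to more with lift). The hidden lock is set differently on each unit: it frees the stick at a lift between 10 and 25 mm; 4 mm above that point a stop is felt (pull rises steeply; over 30 N on it wrenches the lock). Keep it lifted near the stop to tilt; upright and released it drops home.
- waste_bin: Yellow open bin, fixed, 130 (x) x 150 (y) x 60 mm high, wall 3 mm, beside the tray; it stands at the tipper's +y or -y side. Origin: centre of its underside; axes parallel to the tipper's.
- keep_bin: Blue open bin of the same size on the other side of the tray, fixed, stays empty. Origin: centre of its underside.
- cassette_a_mid (a point): Centre of a flat white test cassette, 20 x 70 x 6 mm, lying across the tray.
- cassette_b_mid (a point): Centre of the second white test cassette, same size, lying across the tray.
- tape_mid (a point): Centre of a roll of tan adhesive tape lying flat, 104 mm across, 25 mm high; bystander.
- stapler_mid (a point): Centre of a black stapler, 34 x 138 x 40 mm; bystander.
- pad_mid (a point): Centre of a white pad of paper slips, 105 x 148 x 10 mm; bystander.
Not all that is in view belongs to the job. What is shaped like the part that bears cassette_a_mid but green is not meant.

How it is judged:
On the way, in this order (a step that is already met when the one before it is completed fails the run):
1. the unlocked stick is tilted at least 0.3 rad towards the yellow bin and held there for 1.5 s (((y of waste_bin in the frame of tipper above 0 m and value of joint stick_side above 0.3 rad) or (y of waste_bin in the frame of tipper below 0 m and value of joint stick_side below -0.3 rad))), for 1.5 s.
2. the stick is upright again and the knob down in its lock (value of joint stick_side between -0.06 and 0.06 rad and value of joint stick_lift below 0.003 m), for 0.2 s.
At the end, for the whole second after the job is handed in: Both cassettes lie at rest inside the yellow bin, their centres within its walls and below its rim (less than 55 mm above the table); the stick is upright within 0.06 rad and its knob down within 3 mm (all of step 2 and x of cassette_a_mid in the frame of waste_bin between -0.065 and 0.065 m and y of cassette_a_mid in the frame of waste_bin between -0.075 and 0.075 m and z of each of cassette_a_mid, cassette_b_mid in the frame of waste_bin below 0.055 m and x of cassette_b_mid in the frame of waste_bin between -0.065 and 0.065 m and y of cassette_b_mid in the frame of waste_bin between -0.075 and 0.075 m and linear speed of each of cassette_a, cassette_b below 0.03 m/s); the robot touches nothing.
It fails at once if the stick is tilted more than 0.15 rad towards the blue bin ((y of waste_bin in the frame of tipper below 0 m and value of joint stick_side above 0.15 rad) or (y of waste_bin in the frame of tipper above 0 m and value of joint stick_side below -0.15 rad)).
It fails at once if the lift stop is wrenched with more than 30 N (contact force between stop_ball and anything else above 30 N).
It fails at once if the stick is forced sideways against its lock (more than 80 N on the lock pin, which is 15 to 30 N at the grip) (contact force between dog and anything else above 80 N).
It fails at once if the tape roll, stapler or pad is moved by more than 20 mm (distance of any of tape_mid, stapler_mid, pad_mid from where it was at the start of the episode above 0.02 m).
It also fails if it takes over 38 s, if anything falls off the work surface, if the arm or the gripper's body presses on something with over 40 N, if the wrist force passes 120 N, or if a joint passes its speed limit or range.

## Working session

There is one attempt and no reset: what is moved stays moved. The work goes in short steps, Python scripts to look and compute and a shell command to move; the robot and the scene stay as the last step left them, time stands still between calls to the robot, and variables do not carry over. Pictures are saved under pics/ and viewed, and the job is handed in when it is done.

```bash
ls; mkdir -p pics; python3 - <<'E'
from rig import manip
import cv2
for n in("top","side"):
    im=manip.camera(n); cv2.imwrite(f"pics/{n}0.png",im[:,:,::-1])
    print(n,manip.camera_model(n))
print(manip.get_obs())
E
```

```text
pics
top {'fx': 452.831641196921, 'fy': 452.831641196921, 'cx': 324.7692214250418, 'cy': 241.91494304208712, 'k1': 0.01132715281599694, 'pose': array([[ 9.23785465e-03, -9.91713063e-01,  1.28140012e-01,
         4.08840178e-01],
       [-9.99956928e-01, -9.04670275e-03,  2.07369627e-03,
         3.82408317e-02],
       [-8.97267079e-04, -1.28153649e-01, -9.91753920e-01,
         1.16780907e+00],
       [ 0.00000000e+00,  0.00000000e+00,  0.00000000e+00,
         1.00000000e+00]])}
side {'fx': 471.79547443019055, 'fy': 471.79547443019055, 'cx': 314.6446169317281, 'cy': 242.04304343055705, 'k1': -0.06847345944347343, 'pose': array([[-0.99959205, -0.00185633, -0.02850054,  0.55139157],
       [ 0.02233889,  0.57095907, -0.82067455,  0.93820754],
       [ 0.01779608, -0.82097643, -0.57068468,  0.71857532],
       [ 0.        ,  0.        ,  0.        ,  1.        ]])}
{'time_s': 0.1, 'joints': array([-1.25945221e+00,  2.07381069e-01,  1.54281206e+00,  5.96604002e-06,
        1.39348758e+00, -1.50484275e-01]), 'qvel': array([ 0.00065224, -0.00178993, -0.00340642,  0.0024143 ,  0.00071376,
       -0.00057509]), 'joint_efforts': array([-2.76822311e-04, -3.84089327e+01, -2.92549199e+01, -6.69673750e-05,
        4.83656331e-03,  1.90197869e-05]), 'ee_pos': array([ 0.25601499, -0.51415281,  0.25221508]), 'eef_rot': array([ 9.73457163e-01,  2.28866909e-01, -8.09542886e-05, -1.04088775e-03]), 'ft_force': array([0.04426439, 0.45213949, 0.31281788]), 'torque': array([0.00918801, 0.01499467, 0.017472  ]), 'grip_width': 0.0856040547569853}
```

View pics/top0.png

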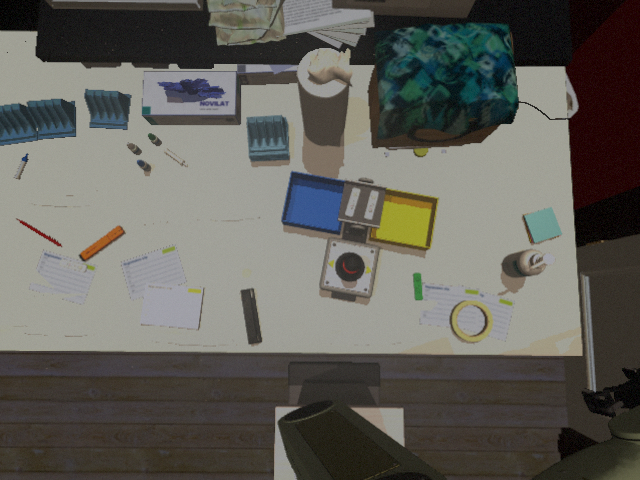

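View pics/side0.png

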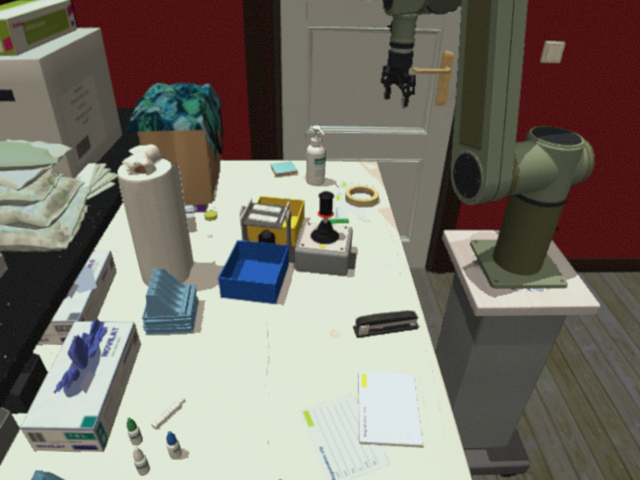

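The top picture shows the tipper at about (350,230), the knob at about (350,265), the yellow bin on the right (world -y) and the blue bin on the left. I'll zoom in to measure.

```bash
python3 - <<'E'
import cv2
a=cv2.imread("pics/top0.png")[160:310,270:450]; cv2.imwrite("pics/top0z.png",cv2.resize(a,None,fx=4,fy=4,interpolation=2))
a=cv2.imread("pics/side0.png")[180:310,210:370]; cv2.imwrite("pics/side0z.png",cv2.resize(a,None,fx=4.5,fy=4.5,interpolation=2))
E
```

```text
(no output)
```

View pics/top0z.png

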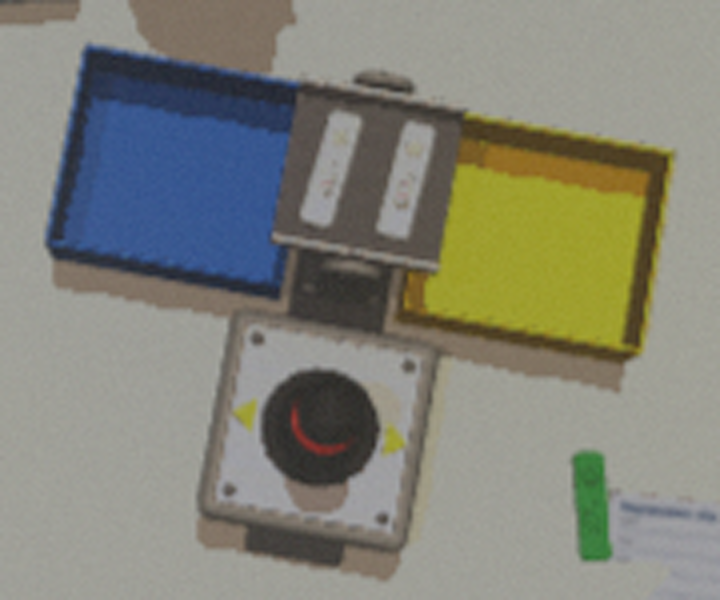

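View pics/side0z.png

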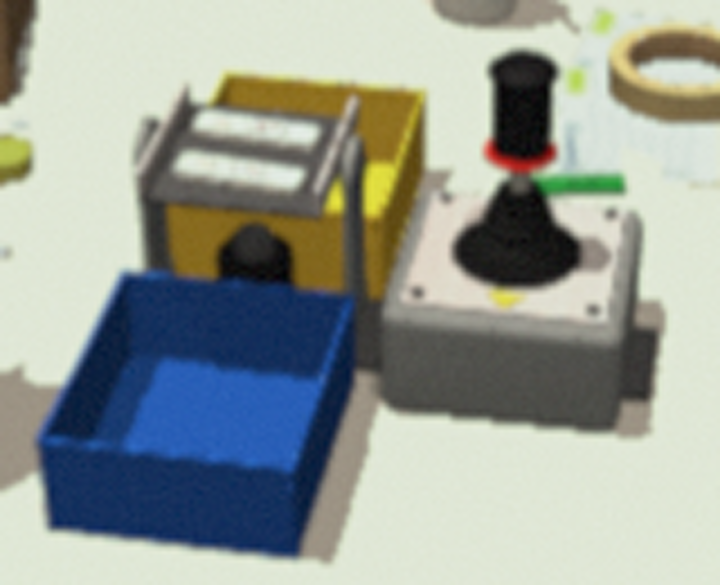

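```bash
cat > h.py <<'E'
import numpy as np
from rig import manip
def ray(n,u,v):
    m=manip.camera_model(n); d=np.array([(u-m['cx'])/m['fx'],(v-m['cy'])/m['fy']]); s=d.copy()
    for _ in range(20): s=d/(1+m['k1']*(s@s))
    P=np.array(m['pose']); return P[:3,3],P[:3,:3]@np.array([s[0],s[1],1.])
def onz(n,u,v,z):
    o,d=ray(n,u,v); return o+d*(z-o[2])/d[2]
def proj(n,p):
    m=manip.camera_model(n);P=np.array(m['pose']);c=P[:3,:3].T@(np.array(p)-P[:3,3]);s=c[:2]/c[2];s=s*(1+m['k1']*(s@s))
    return np.array([m['cx']+m['fx']*s[0],m['cy']+m['fy']*s[1]])
E
python3 - <<'E'
from h import *
T=lambda x,y,z:onz("top",270+x/4-.4,160+y/4-.4,z)[:2]
S=lambda x,y,z:onz("side",210+x/4.5-.4,180+y/4.5-.4,z)[:2]
box=[T(*p,.071) for p in((233,310),(440,345),(405,548),(200,515))]; print(np.round(box,4),np.mean(box,0))
scr=[T(*p,.072) for p in((257,339),(409,367),(383,519),(229,490))]; print(np.round(scr,4),np.mean(scr,0))
ss=[S(*p,.072) for p in((447,198),(611,214),(593,310),(417,293))]; print("side",np.round(ss,4),np.mean(ss,0))
b=[T(*p,.06) for p in((88,46),(47,248),(674,152),(636,354))];print(np.round(b,4),"binmid",np.mean(b,0))
def yaw(a,c): d=np.array(a)-c; return np.degrees(np.arctan2(d[1],d[0]))
print("yaw x-axis", yaw(scr[0],scr[3]),yaw(scr[1],scr[2]),yaw(b[0],b[1]),yaw(b[2],b[3]),"y",yaw(scr[0],scr[1])-90,yaw(b[0],b[2])-90, yaw(b[1],b[3])-90,yaw(ss[0],ss[1]),yaw(ss[3],ss[2]))
print("knob side z.160", S(522,112,.160)," cap top .193",S(523,68,.193),T(327,408,.193))
E
```

```text
[[ 0.5625  0.0331]
 [ 0.5421 -0.0933]
 [ 0.419  -0.0715]
 [ 0.4376  0.0519]] [ 0.49030486 -0.0199176 ]
[[ 0.5446  0.0183]
 [ 0.5283 -0.0742]
 [ 0.4362 -0.0582]
 [ 0.4527  0.0346]] [ 0.49047739 -0.01986733]
side [[ 0.5318 -0.0737]
 [ 0.4401 -0.0576]
 [ 0.4566  0.0348]
 [ 0.5488  0.0196]] [ 0.49432378 -0.0192235 ]
[[ 0.7309  0.1257]
 [ 0.6018  0.1487]
 [ 0.6661 -0.2412]
 [ 0.539  -0.215 ]] binmid [ 0.63444088 -0.0454594 ]
yaw x-axis -10.041691045210646 -9.869869615987486 -10.121414408053544 -11.646775041974271 y -9.996984684599312 -10.023548024387466 -9.801897398912757 -9.96479420707227 -9.367981637143858
knob side z.160 [ 0.49433302 -0.01945547]  cap top .193 [ 0.49535482 -0.00713337] [ 0.4924779  -0.01748162]
```

```bash
cat >> h.py <<'E'
from scipy.spatial.transform import Rotation as R
YAW=np.radians(-10.0)
X=np.array([np.cos(YAW),np.sin(YAW),0]);Y=np.array([-np.sin(YAW),np.cos(YAW),0]);Z=np.array([0,0,1.])
# tool down, tool y along tipper +x, tool z down -> tool x = y cross z
R0=R.from_matrix(np.c_[np.cross(X,-Z),X,-Z])
def row(p0,R_0,p1,R_1):
    return np.round(R_0.inv().apply(np.array(p1)-p0),4).tolist(), np.round((R_0.inv()*R_1).as_rotvec()/np.pi,4).tolist()
def st():
    o=manip.get_obs(); r=R.from_quat(o['eef_rot'])
    print("t",round(o['time_s'],2),"p",np.round(o['ee_pos'],4),"rotvec vs R0 (tipper,deg)",np.round(np.degrees(np.c_[X,Y,Z].T@(r*R0.inv()).as_rotvec()),2),"F tipper",np.round(np.c_[X,Y,Z].T@o['ft_force'],2),"w",round(o['grip_width'],4)); return o
E
python3 - <<'E'
from h import *
o=st()
r=R.from_quat(o['eef_rot'])
print(row(np.array([.256,-.515,.253]),r,[.492,-.019,.255],R0))
E
```

```text
t 0.1 p [ 0.256  -0.5142  0.2522] rotvec vs R0 (tipper,deg) [  0.07   0.1  -53.54] F tipper [-0.03  0.45  0.31] w 0.0856
([0.4323, -0.3389, -0.0012], [-0.0006, -0.0004, -0.2974])
```

```bash
python3 -m creep '{"xyz":[[0.432,-0.339,-0.002],[0.432,-0.339,-0.002],[0.432,-0.339,-0.002],[0.432,-0.339,-0.002],[0.432,-0.339,-0.002],[0.432,-0.339,-0.002],[0.432,-0.339,-0.002],[0.432,-0.339,-0.002],[0.432,-0.339,-0.002],[0.432,-0.339,-0.002],[0.432,-0.339,-0.002],[0.432,-0.339,-0.002]],"delta_rot":[[0,0,-0.297],[0,0,-0.297],[0,0,-0.297],[0,0,-0.297],[0,0,-0.297],[0,0,-0.297],[0,0,-0.297],[0,0,-0.297],[0,0,-0.297],[0,0,-0.297],[0,0,-0.297],[0,0,-0.297]]}' -1 40
python3 - <<'E'
from h import *
import cv2
o=st()
for n in("top","side"):
    im=manip.camera(n); cv2.imwrite(f"pics/{n}1.png",im[:,:,::-1])
a=cv2.imread("pics/top1.png")[160:310,270:450]; b=cv2.imread("pics/side1.png")[130:280,260:400]
cv2.imwrite("pics/z1.png",np.hstack([cv2.resize(a,(450,375)),cv2.resize(b,(350,375))]))
E
```

```text
time_s: 1.6
ee_pos: [0.4914, -0.02, 0.255]
eef_rot: [0.767, 0.642, -0.0, -0.0]
ft_force: [-0.2, -0.4, -0.6]
grip_width: 0.0857
t 1.6 p [ 0.4914 -0.02    0.255 ] rotvec vs R0 (tipper,deg) [-0.02  0.04 -0.19] F tipper [-0.15 -0.44 -0.57] w 0.0857
```

View pics/z1.png

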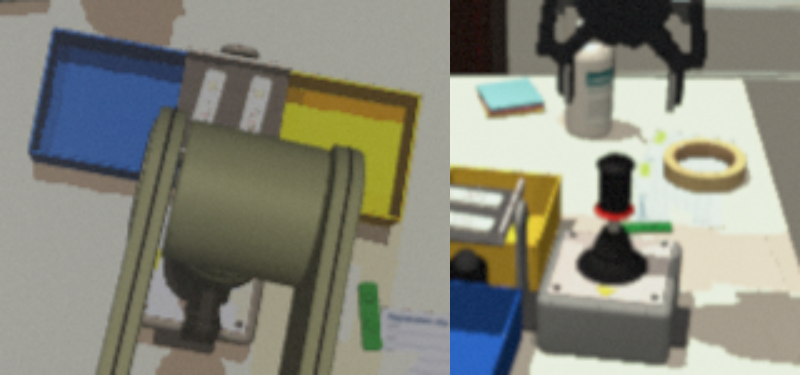

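Knob at about (614,185) in the side view lies midway between the open fingers. I'm going down now.

```bash
python3 -m creep '{"xyz":[[0,0,0.03],[0,0,0.06],[0,0,0.08],[0,0,0.093],[0,0,0.093],[0,0,0.093]],"delta_rot":[[0,0,0],[0,0,0],[0,0,0],[0,0,0],[0,0,0],[0,0,0]]}'
python3 - <<'E'
from h import *
import cv2
o=st()
im=manip.camera("side")[:,:,::-1]; cv2.imwrite("pics/side2.png",cv2.resize(im[150:280,260:400],None,fx=4,fy=4,interpolation=2))
E
```

```text
time_s: 2.45
ee_pos: [0.4926, -0.0192, 0.1632]
eef_rot: [0.767, 0.642, 0.001, 0.001]
ft_force: [-0.3, 0.8, -1.4]
grip_width: 0.0855
t 2.45 p [ 0.4926 -0.0192  0.1632] rotvec vs R0 (tipper,deg) [-0.   -0.1  -0.11] F tipper [-0.42  0.79 -1.35] w 0.0855
```

View pics/side2.png

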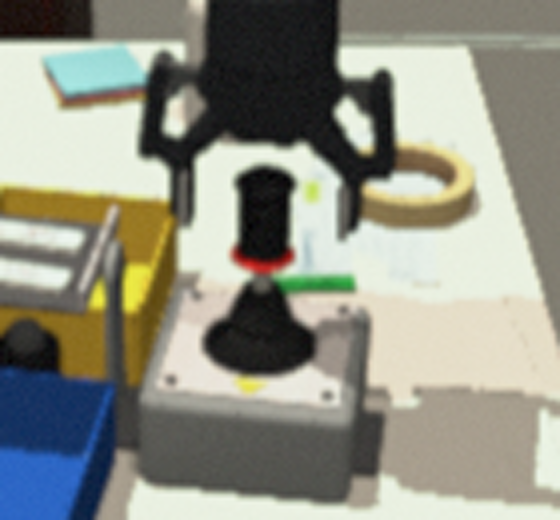

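The fingers straddle the grip, with the knob at about (265,215). I'll close gently.

```bash
python3 -m creep '{"xyz":[[0,0,0],[0,0,0],[0,0,0],[0,0,0],[0,0,0],[0,0,0],[0,0,0],[0,0,0]],"delta_rot":[[0,0,0],[0,0,0],[0,0,0],[0,0,0],[0,0,0],[0,0,0],[0,0,0],[0,0,0]]}' 1 40
python3 - <<'E'
from h import *
import cv2
o=st()
im=manip.camera("side")[:,:,::-1]; cv2.imwrite("pics/side3.png",cv2.resize(im[150:280,260:400],None,fx=4,fy=4,interpolation=2))
E
```

```text
time_s: 3.5
ee_pos: [0.4924, -0.0189, 0.1627]
eef_rot: [0.767, 0.642, 0.0, 0.0]
ft_force: [0.8, 0.1, 4.6]
grip_width: 0.032
t 3.5 p [ 0.4924 -0.0189  0.1627] rotvec vs R0 (tipper,deg) [-0.   -0.07 -0.08] F tipper [0.73 0.27 4.63] w 0.032
```

View pics/side3.png

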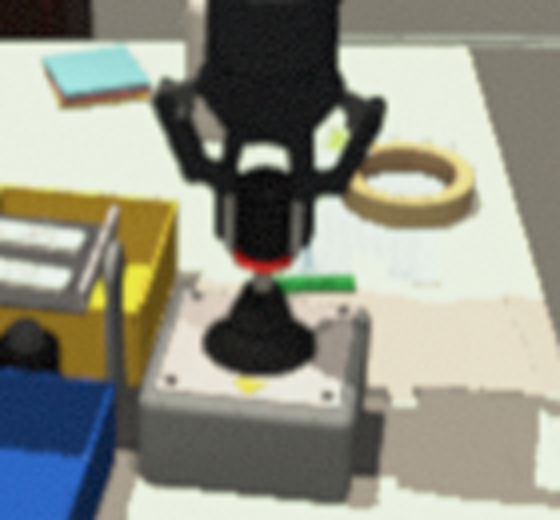

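```bash
python3 -m creep '{"xyz":[[0,0,-0.002],[0,0,-0.004],[0,0,-0.006],[0,0,-0.008],[0,0,-0.010],[0,0,-0.010]],"delta_rot":[[0,0,0],[0,0,0],[0,0,0],[0,0,0],[0,0,0],[0,0,0]]}'
python3 -c "
from h import *; st()"
```

```text
time_s: 4.3
ee_pos: [0.4917, -0.0188, 0.1722]
eef_rot: [0.766, 0.642, -0.0, -0.0]
ft_force: [3.7, -0.7, -8.0]
grip_width: 0.0319
t 4.3 p [ 0.4917 -0.0188  0.1722] rotvec vs R0 (tipper,deg) [ 0.    0.02 -0.08] F tipper [ 3.72 -0.05 -7.96] w 0.0319
```

```bash
python3 -m creep '{"xyz":[[0,0,-0.001],[0,0,-0.002],[0,0,-0.003],[0,0,-0.003]],"delta_rot":[[0,0,0],[0,0,0],[0,0,0],[0,0,0]]}'
python3 -c "
from h import *; st()"
python3 -m creep '{"xyz":[[0,0,-0.001],[0,0,-0.0015],[0,0,-0.0015]],"delta_rot":[[0,0,0],[0,0,0],[0,0,0]]}'
python3 -c "
from h import *; st()"
```

```text
time_s: 4.8
ee_pos: [0.4918, -0.0188, 0.1753]
eef_rot: [0.766, 0.642, -0.0, -0.0]
ft_force: [4.6, -0.9, -8.1]
grip_width: 0.0318
t 4.8 p [ 0.4918 -0.0188  0.1753] rotvec vs R0 (tipper,deg) [ 0.    0.02 -0.08] F tipper [ 4.69 -0.07 -8.11] w 0.0318
time_s: 5.18
ee_pos: [0.4918, -0.0188, 0.1767]
eef_rot: [0.766, 0.642, -0.0, -0.0]
ft_force: [5.4, -1.1, -9.1]
grip_width: 0.0316
t 5.17 p [ 0.4918 -0.0188  0.1767] rotvec vs R0 (tipper,deg) [-0.    0.02 -0.08] F tipper [ 5.54 -0.15 -9.14] w 0.0316
```

```bash
python3 -m creep '{"xyz":[[0,0,-0.001],[0,0,-0.001]],"delta_rot":[[0,0,0],[0,0,0]]}' | egrep 'pos|force|width'
python3 -m creep '{"xyz":[[0,0,-0.001],[0,0,-0.001]],"delta_rot":[[0,0,0],[0,0,0]]}'| egrep 'pos|force|width'
```

```text
ee_pos: [0.4918, -0.0188, 0.1778]
ft_force: [3.9, -0.1, -7.8]
grip_width: 0.0318
ee_pos: [0.4918, -0.0188, 0.1788]
ft_force: [3.6, -1.1, -8.4]
grip_width: 0.0318
```

```bash
python3 -m creep '{"xyz":[[0,0,-0.001],[0,0,-0.001]],"delta_rot":[[0,0,0],[0,0,0]]}' | egrep 'pos|force|width'
```

```text
ee_pos: [0.4918, -0.0188, 0.1798]
ft_force: [3.4, -0.8, -9.6]
grip_width: 0.0316
```

```bash
python3 - <<'E'
from h import *
import cv2
im=manip.camera("side")[:,:,::-1]; cv2.imwrite("pics/side4.png",cv2.resize(im[150:280,260:400],None,fx=4,fy=4,interpolation=2))
E
```

```text
(no output)
```

View pics/side4.png

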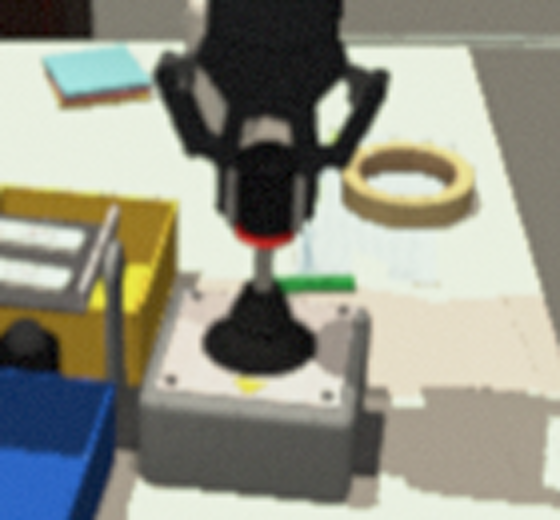

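The knob has risen with the gripper: its flange has gone from about row 262 to 235, and the bare shaft shows. I'll carry on in 1 mm steps.

```bash
python3 -m creep '{"xyz":[[0,0,-0.001],[0,0,-0.001]],"delta_rot":[[0,0,0],[0,0,0]]}' | egrep 'pos|force|width'
```

```text
ee_pos: [0.4918, -0.0188, 0.1808]
ft_force: [3.6, -0.3, -8.7]
grip_width: 0.0317
```

```bash
python3 -m creep '{"xyz":[[0,0,-0.001],[0,0,-0.001]],"delta_rot":[[0,0,0],[0,0,0]]}' | egrep 'pos|force|width'
```

```text
ee_pos: [0.4918, -0.0188, 0.1818]
ft_force: [3.1, -0.3, -9.4]
grip_width: 0.0319
```

```bash
python3 -m creep '{"xyz":[[0,0,-0.001],[0,0,-0.001]],"delta_rot":[[0,0,0],[0,0,0]]}' | egrep 'pos|force|width'
```

```text
ee_pos: [0.4918, -0.0188, 0.1828]
ft_force: [3.7, 0.6, -10.0]
grip_width: 0.0321
```

```bash
python3 -m creep '{"xyz":[[0,0,-0.001],[0,0,-0.001]],"delta_rot":[[0,0,0],[0,0,0]]}' | egrep 'pos|force|width'
```

```text
ee_pos: [0.4918, -0.0188, 0.1838]
ft_force: [3.4, -0.9, -9.3]
grip_width: 0.0319
```

```bash
python3 -m creep '{"xyz":[[0,0,-0.001],[0,0,-0.001]],"delta_rot":[[0,0,0],[0,0,0]]}' | egrep 'pos|force|width'
```

```text
ee_pos: [0.4918, -0.0188, 0.1848]
ft_force: [3.0, -1.5, -10.2]
grip_width: 0.0315
```

```bash
python3 -m creep '{"xyz":[[0,0,-0.001],[0,0,-0.001]],"delta_rot":[[0,0,0],[0,0,0]]}' | egrep 'pos|force|width'
```

```text
ee_pos: [0.4918, -0.0188, 0.1858]
ft_force: [2.1, -0.3, -10.3]
grip_width: 0.0317
```

```bash
python3 -m creep '{"xyz":[[0,0,-0.001],[0,0,-0.001]],"delta_rot":[[0,0,0],[0,0,0]]}' | egrep 'pos|force|width'
```

```text
ee_pos: [0.4918, -0.0188, 0.1867]
ft_force: [2.2, -1.4, -9.4]
grip_width: 0.0322
```

```bash
python3 -m creep '{"xyz":[[0,0,-0.001],[0,0,-0.001]],"delta_rot":[[0,0,0],[0,0,0]]}' | egrep 'pos|force|width'
```

```text
ee_pos: [0.4918, -0.0188, 0.1878]
ft_force: [2.9, -1.0, -9.5]
grip_width: 0.0317
```

```bash
python3 -m creep '{"xyz":[[0,0,-0.001],[0,0,-0.001]],"delta_rot":[[0,0,0],[0,0,0]]}' | egrep 'time|pos|force|width'
```

```text
time_s: 8.22
ee_pos: [0.4918, -0.0188, 0.1888]
ft_force: [2.6, -1.4, -9.3]
grip_width: 0.0321
```

```bash
python3 - <<'E'
from h import *
import cv2
im=manip.camera("side")[:,:,::-1]; cv2.imwrite("pics/side5.png",cv2.resize(im[150:280,260:400],None,fx=4,fy=4,interpolation=2))
for l in (0,.01,.015,.02,.025,.03): print(l,(proj("side",[.492,-.019,.136+l])-[260,150])*4)
E
```

```text
0 [265.11046565 253.36972408]
0.01 [265.64697484 238.88692614]
0.015 [265.91712264 231.59091687]
0.02 [266.18854213 224.25819424]
0.025 [266.46124052 216.88852664]
0.03 [266.73522505 209.48168111]
```

View pics/side5.png

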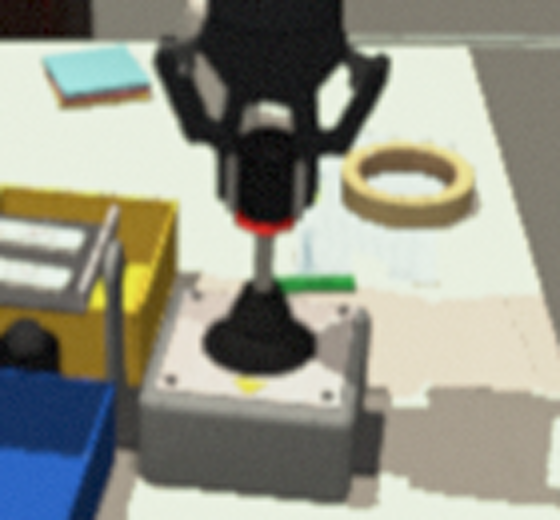

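Flange bottom is now at about row 233 against 270 at first, so the lift is about 25–26 mm and there has been no slip. The stop must come within 29 mm.

```bash
python3 -m creep '{"xyz":[[0,0,-0.001],[0,0,-0.001]],"delta_rot":[[0,0,0],[0,0,0]]}' | egrep 'pos|force|width'
```

```text
ee_pos: [0.4918, -0.0188, 0.1898]
ft_force: [2.6, -0.2, -9.7]
grip_width: 0.0318
```

```bash
python3 -m creep '{"xyz":[[0,0,-0.001],[0,0,-0.001]],"delta_rot":[[0,0,0],[0,0,0]]}' | egrep 'pos|force|width'
```

```text
ee_pos: [0.4918, -0.0188, 0.1908]
ft_force: [2.9, -0.2, -10.6]
grip_width: 0.0319
```

```bash
python3 -m creep '{"xyz":[[0,0,-0.0005],[0,0,-0.0005]],"delta_rot":[[0,0,0],[0,0,0]]}' | egrep 'time|pos|force|width'
```

```text
time_s: 9.02
ee_pos: [0.4918, -0.0188, 0.1913]
ft_force: [2.3, -0.6, -10.4]
grip_width: 0.0315
```

```bash
python3 -m creep '{"xyz":[[0,0,-0.0005],[0,0,-0.0005]],"delta_rot":[[0,0,0],[0,0,0]]}' | egrep 'pos|force|width'
```

```text
ee_pos: [0.4918, -0.0188, 0.1916]
ft_force: [3.0, 0.0, -11.8]
grip_width: 0.0317
```

```bash
python3 -m creep '{"xyz":[[0,0,-0.0005],[0,0,-0.0005]],"delta_rot":[[0,0,0],[0,0,0]]}' | egrep 'pos|force|width'
```

```text
ee_pos: [0.4916, -0.0188, 0.1918]
ft_force: [3.4, -1.2, -14.8]
grip_width: 0.0319
```

```bash
python3 -m creep '{"xyz":[[0,0,-0.0005],[0,0,-0.0005]],"delta_rot":[[0,0,0],[0,0,0]]}' | egrep 'time|pos|force|width'
python3 - <<'E'
from h import *
import cv2
im=manip.camera("side")[:,:,::-1]; cv2.imwrite("pics/side6.png",cv2.resize(im[150:280,260:400],None,fx=4,fy=4,interpolation=2))
E
```

```text
time_s: 9.78
ee_pos: [0.4915, -0.0187, 0.192]
ft_force: [5.2, -0.4, -17.9]
grip_width: 0.0316
```

View pics/side6.png

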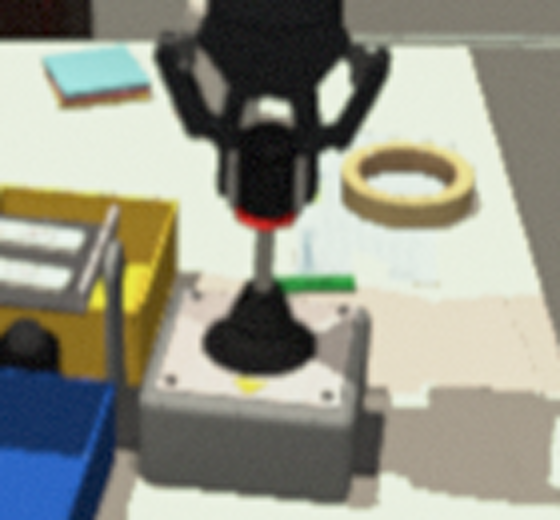

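The stop is at TCP z ≈ 0.1915, where the pull rises to 18 N. I'll back off 3 mm, then tilt a little as a test.

```bash
python3 -m creep '{"xyz":[[0,0,0.0015],[0,0,0.003],[0,0,0.003]],"delta_rot":[[0,0,0],[0,0,0],[0,0,0]]}' - 60
python3 -c "
from h import *; st()
for a in (.05,.1,.2,.3,.4):
  h=.1245;print(a,np.round([-h*np.sin(a),h*(1-np.cos(a)),a/np.pi],4))"
```

```text
time_s: 10.2
ee_pos: [0.492, -0.0188, 0.1904]
eef_rot: [0.766, 0.642, 0.0, 0.0]
ft_force: [1.1, 0.8, -10.4]
grip_width: 0.0314
t 10.2 p [ 0.492  -0.0188  0.1904] rotvec vs R0 (tipper,deg) [-0.   -0.02 -0.08] F tipper [  0.99   0.98 -10.4 ] w 0.0314
0.05 [-0.0062  0.0002  0.0159]
0.1 [-0.0124  0.0006  0.0318]
0.2 [-0.0247  0.0025  0.0637]
0.3 [-0.0368  0.0056  0.0955]
0.4 [-0.0485  0.0098  0.1273]
```

```bash
python3 -m creep '{"xyz":[[0,0,0.0005],[-0.003,0,0.0005],[-0.006,0,0.0007],[-0.006,0,0.0007]],"delta_rot":[[0,0,0],[0,0.008,0],[0,0.016,0],[0,0.016,0]]}'
python3 -c "
from h import *; st()"
```

```text
time_s: 10.7
ee_pos: [0.4909, -0.0252, 0.1892]
eef_rot: [0.767, 0.641, 0.02, -0.016]
ft_force: [3.0, 0.9, -10.8]
grip_width: 0.0314
t 10.7 p [ 0.4909 -0.0252  0.1892] rotvec vs R0 (tipper,deg) [ 2.95 -0.02 -0.17] F tipper [  2.85   1.38 -10.82] w 0.0314
```

The stick is unlocked: side force is only about 1.4 N at 0.05 rad. Now the full tilt to about 0.40 rad.

```bash
python3 -m creep '{"xyz":[[-0.0062,0,0.0002],[-0.0124,0,0.0006],[-0.0186,0,0.0014],[-0.0247,0,0.0025],[-0.0308,0,0.0039],[-0.0368,0,0.0056],[-0.0427,0,0.0076],[-0.0427,0,0.0076]],"delta_rot":[[0,0.0159,0],[0,0.0318,0],[0,0.0477,0],[0,0.0637,0],[0,0.0796,0],[0,0.0955,0],[0,0.1114,0],[0,0.1114,0]]}'
python3 - <<'E'
from h import *
import cv2
st()
im=manip.camera("side")[:,:,::-1]; cv2.imwrite("pics/side7.png",cv2.resize(im[150:310,210:400],None,fx=4,fy=3.75,interpolation=2))
E
```

```text
time_s: 11.7
ee_pos: [0.4836, -0.0662, 0.1794]
eef_rot: [0.752, 0.629, 0.153, -0.128]
ft_force: [3.5, 5.5, -9.2]
grip_width: 0.0313
t 11.7 p [ 0.4836 -0.0662  0.1794] rotvec vs R0 (tipper,deg) [ 2.306e+01 -2.000e-02 -1.700e-01] F tipper [ 2.47  5.99 -9.21] w 0.0313
```

View pics/side7.png

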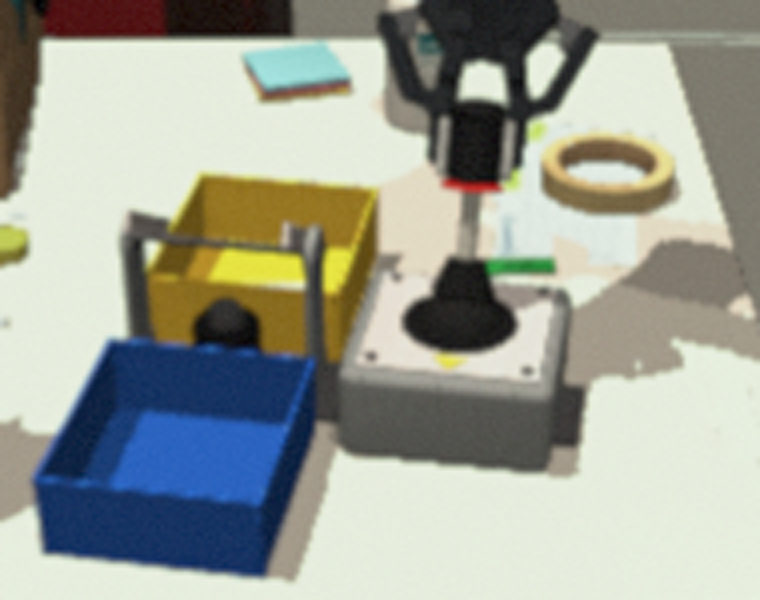

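The stick leans and the tray is tipped towards yellow, with an edge-on view at about (220,235). Its surface looks empty. I'll hold here.

```bash
python3 -m creep '{"xyz":[[0,0,0],[0,0,0],[0,0,0],[0,0,0],[0,0,0],[0,0,0],[0,0,0],[0,0,0],[0,0,0],[0,0,0],[0,0,0],[0,0,0]],"delta_rot":[[0,0,0],[0,0,0],[0,0,0],[0,0,0],[0,0,0],[0,0,0],[0,0,0],[0,0,0],[0,0,0],[0,0,0],[0,0,0],[0,0,0]]}'
python3 -m creep '{"xyz":[[0,0,0],[0,0,0],[0,0,0],[0,0,0],[0,0,0],[0,0,0]],"delta_rot":[[0,0,0],[0,0,0],[0,0,0],[0,0,0],[0,0,0],[0,0,0]]}'
python3 - <<'E'
from h import *
import cv2
st()
im=manip.camera("top")[:,:,::-1]; cv2.imwrite("pics/top8.png",cv2.resize(im[160:310,270:450],None,fx=4,fy=4,interpolation=2))
im=manip.camera("side")[:,:,::-1]; cv2.imwrite("pics/side8.png",cv2.resize(im[150:310,210:400],None,fx=4,fy=3.75,interpolation=2))
E
```

```text
time_s: 13.25
ee_pos: [0.4837, -0.0657, 0.1798]
eef_rot: [0.751, 0.63, 0.153, -0.128]
ft_force: [2.9, 4.7, -8.9]
grip_width: 0.0313
time_s: 14.0
ee_pos: [0.4837, -0.0657, 0.1798]
eef_rot: [0.751, 0.63, 0.153, -0.128]
ft_force: [2.4, 4.3, -8.4]
grip_width: 0.0311
t 14.0 p [ 0.4837 -0.0657  0.1798] rotvec vs R0 (tipper,deg) [22.94 -0.04 -0.03] F tipper [ 1.61  4.67 -8.37] w 0.0311
```

View pics/top8.png

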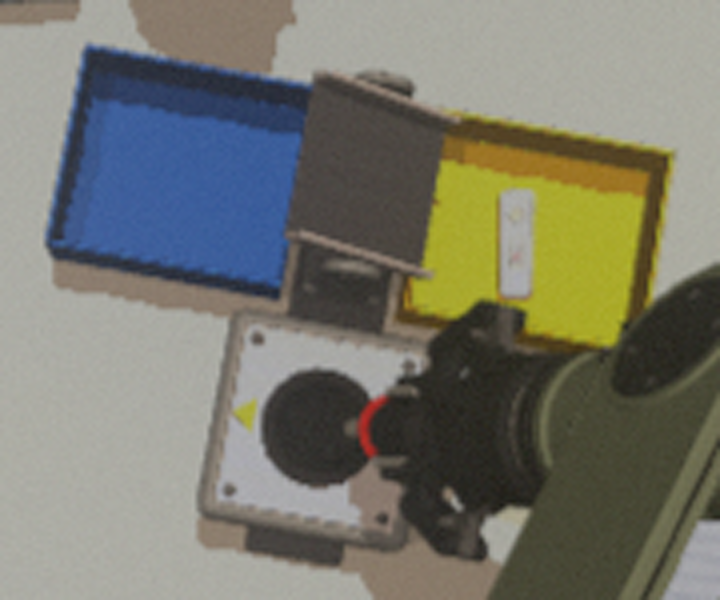

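View pics/side8.png

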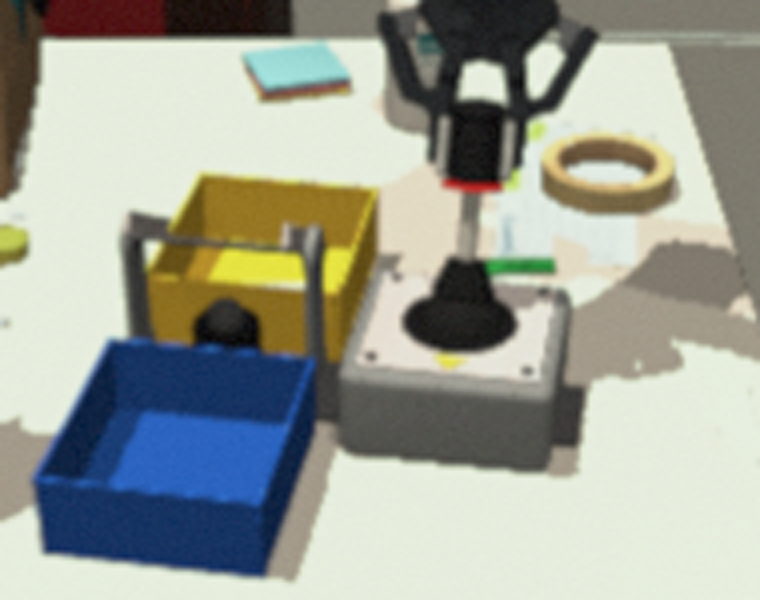

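The tray is empty and one cassette is visible in the yellow bin at about (516,245). The other may be hidden under the tray edge. Returning upright.

```bash
python3 -m creep '{"xyz":[[0.0062,0,0.0002],[0.0124,0,0.0006],[0.0186,0,0.0014],[0.0247,0,0.0025],[0.0308,0,0.0039],[0.0368,0,0.0056],[0.0427,0,0.0076],[0.0485,0,0.0098],[0.0485,0,0.0098],[0.0485,0,0.0098]],"delta_rot":[[0,-0.0159,0],[0,-0.0318,0],[0,-0.0477,0],[0,-0.0637,0],[0,-0.0796,0],[0,-0.0955,0],[0,-0.1114,0],[0,-0.1273,0],[0,-0.1273,0],[0,-0.1273,0]]}'
python3 - <<'E'
from h import *
import cv2
st()
im=manip.camera("top")[:,:,::-1]; cv2.imwrite("pics/top9.png",cv2.resize(im[160:310,270:450],None,fx=4,fy=4,interpolation=2))
im=manip.camera("side")[:,:,::-1]; cv2.imwrite("pics/side9.png",cv2.resize(im[150:310,210:400],None,fx=4,fy=3.75,interpolation=2))
E
```

```text
time_s: 15.35
ee_pos: [0.4921, -0.0186, 0.1893]
eef_rot: [0.767, 0.642, 0.001, -0.0]
ft_force: [1.7, -0.1, -10.8]
grip_width: 0.0313
t 15.35 p [ 0.4921 -0.0186  0.1893] rotvec vs R0 (tipper,deg) [ 0.07 -0.03 -0.09] F tipper [  1.72   0.17 -10.76] w 0.0313
```

View pics/top9.png

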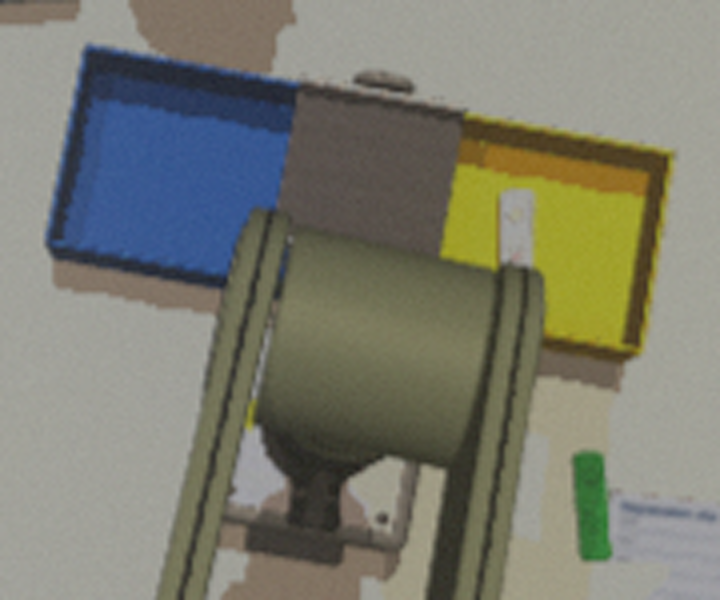

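View pics/side9.png

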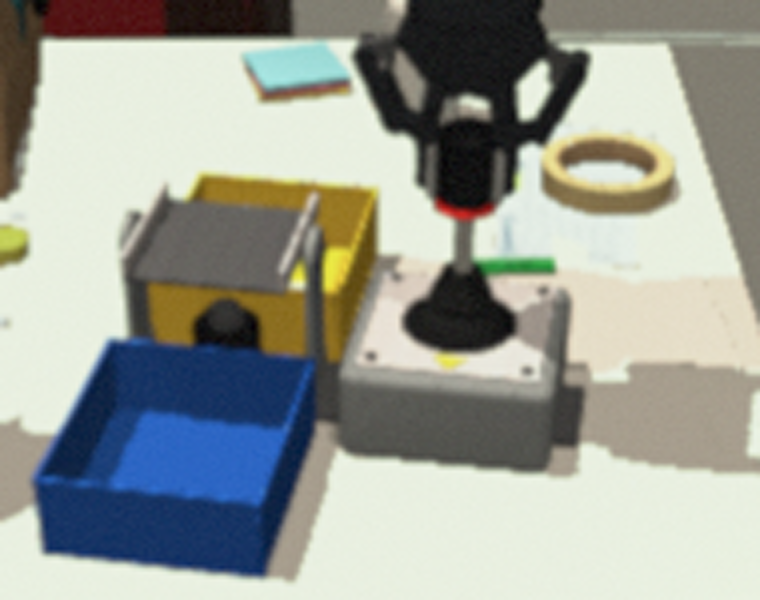

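```bash
python3 -m creep '{"xyz":[[0,0,0.003],[0,0,0.006],[0,0,0.010],[0,0,0.014],[0,0,0.018],[0,0,0.022],[0,0,0.025],[0,0,0.025]],"delta_rot":[[0,0,0],[0,0,0],[0,0,0],[0,0,0],[0,0,0],[0,0,0],[0,0,0],[0,0,0]]}'
python3 -c "
from h import *; st()"
```

```text
time_s: 16.45
ee_pos: [0.4923, -0.0186, 0.1643]
eef_rot: [0.766, 0.642, 0.0, 0.0]
ft_force: [3.7, 1.0, -5.6]
grip_width: 0.0316
t 16.45 p [ 0.4923 -0.0186  0.1643] rotvec vs R0 (tipper,deg) [ 0.02 -0.04 -0.08] F tipper [ 3.47  1.65 -5.56] w 0.0316
```

```bash
python3 -m creep '{"xyz":[[0,0,0.0005],[0,0,0.0005],[0,0,0.0005],[0,0,0.0005],[0,0,0.0005],[0,0,0.0005],[0,0,0.0005],[0,0,0.0005]],"delta_rot":[[0,0,0],[0,0,0],[0,0,0],[0,0,0],[0,0,0],[0,0,0],[0,0,0],[0,0,0]]}' -1
python3 -m creep '{"xyz":[[0,0,-0.03],[0,0,-0.07],[0,0,-0.11],[-0.06,0,-0.11],[-0.12,0,-0.11],[-0.18,0,-0.11],[-0.24,-0.05,-0.11],[-0.30,-0.10,-0.11],[-0.34,-0.14,-0.11],[-0.34,-0.14,-0.11]],"delta_rot":[[0,0,0],[0,0,0],[0,0,0],[0,0,0],[0,0,0],[0,0,0],[0,0,0],[0,0,0],[0,0,0],[0,0,0]]}'
python3 - <<'E'
from h import *
import cv2
st()
im=manip.camera("top")[:,:,::-1]; cv2.imwrite("pics/top10f.png",im);cv2.imwrite("pics/top10.png",cv2.resize(im[160:310,270:450],None,fx=4,fy=4,interpolation=2))
im=manip.camera("side")[:,:,::-1]; cv2.imwrite("pics/side10.png",cv2.resize(im[150:310,210:400],None,fx=4,fy=3.75,interpolation=2))
E
```

```text
time_s: 17.45
ee_pos: [0.4919, -0.0186, 0.1637]
eef_rot: [0.766, 0.642, 0.0, -0.0]
ft_force: [0.2, 0.3, 0.4]
grip_width: 0.0861
time_s: 18.7
ee_pos: [0.2922, -0.3304, 0.2737]
eef_rot: [0.768, 0.641, -0.0, -0.0]
ft_force: [0.2, 0.4, -0.5]
grip_width: 0.0855
t 18.7 p [ 0.2922 -0.3304  0.2737] rotvec vs R0 (tipper,deg) [-0.02  0.02 -0.3 ] F tipper [ 0.15  0.43 -0.5 ] w 0.0855
```

View pics/top10.png

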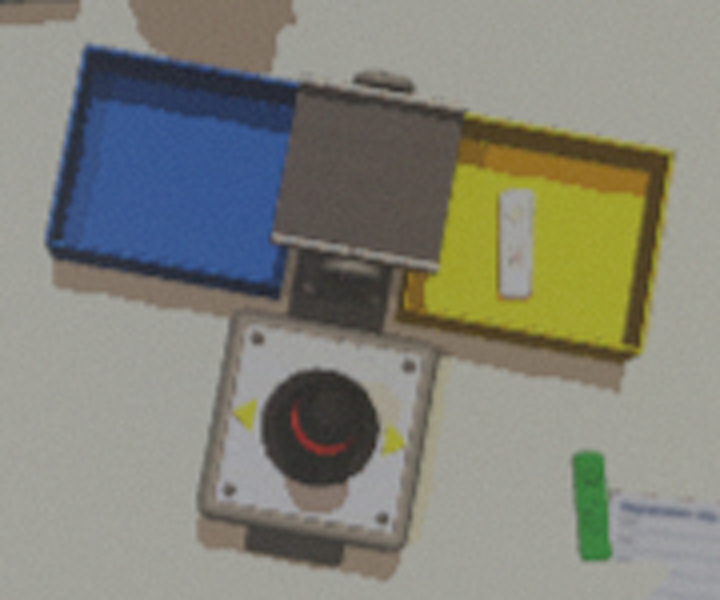

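View pics/side10.png

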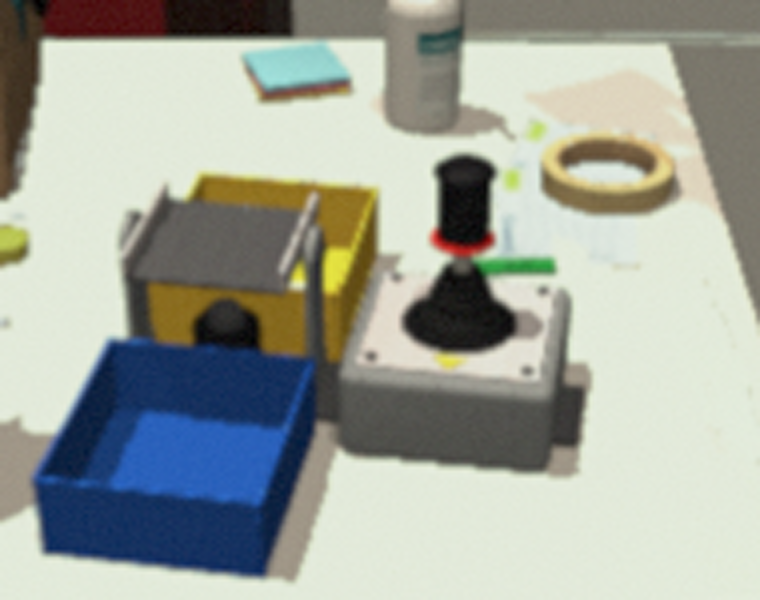

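View pics/top10f.png

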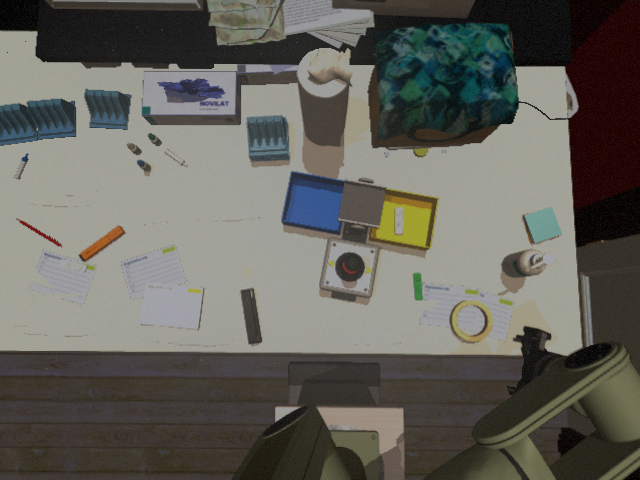

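```bash
python3 - <<'E'
from h import *
import cv2
a=cv2.imread("pics/top10f.png")[195:255,365:445]; a=cv2.resize(a,None,fx=9,fy=9,interpolation=cv2.INTER_CUBIC)
cv2.imwrite("pics/zt.png",a)
# raw side8 crop: x 210+u/4, y 150+v/3.75
b=cv2.imread("pics/side8.png")[150:380,120:400]; cv2.imwrite("pics/zs.png",cv2.resize(b,None,fx=2.6,fy=2.6,interpolation=cv2.INTER_CUBIC))
P=lambda x,y:(270+x/4-.4,160+y/4-.4)
for c in((502,189),(535,191),(530,300),(498,297)):
    for z in(.009,.015):
        p=onz("top",*P(*c),z); s=proj("side",p); print(c,z,np.round(p,4),"zs px",((s[0]-210+.4)*4-120)*2.6,((s[1]-150+.4)*3.75-150)*2.6)
E
```

```text
(502, 189) 0.009 [ 0.6523 -0.1417  0.009 ] zs px 256.6139172601942 389.22068319202356
(502, 189) 0.015 [ 0.6511 -0.1408  0.015 ] zs px 260.21981273733155 373.10824737647437
(535, 191) 0.009 [ 0.6512 -0.1632  0.009 ] zs px 266.16781633785445 347.762467611824
(535, 191) 0.015 [ 0.6499 -0.1621  0.015 ] zs px 269.7088198398782 331.9485305643522
(530, 300) 0.009 [ 0.5794 -0.159   0.009 ] zs px 535.3633437167996 356.31008206309093
(530, 300) 0.015 [ 0.5786 -0.158   0.015 ] zs px 538.3876391798362 340.4544490397051
(498, 297) 0.009 [ 0.5812 -0.1384  0.009 ] zs px 527.1303082971767 396.34046862754735
(498, 297) 0.015 [ 0.5803 -0.1375  0.015 ] zs px 530.2096793999664 380.19606794585957
```

View pics/zt.png

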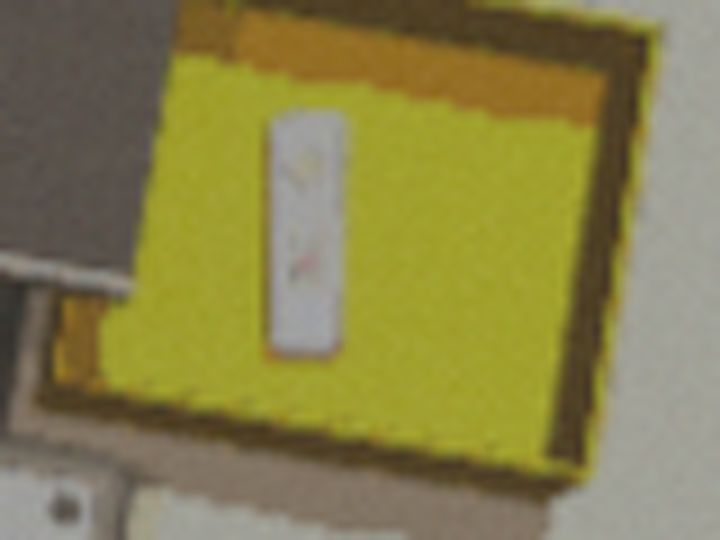

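View pics/zs.png

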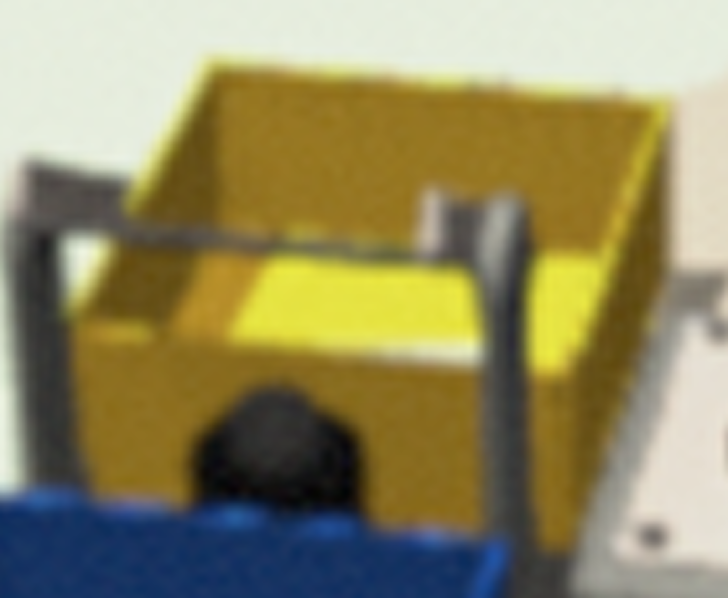

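```bash
python3 - <<'E'
from h import *
import cv2
t=np.mean([manip.camera("top").astype(float) for _ in range(10)],0)[:,:,::-1]
s=np.mean([manip.camera("side").astype(float) for _ in range(4)],0)[:,:,::-1]
a=cv2.resize(np.clip(t[188:262,355:445]*1.3,0,255).astype(np.uint8),None,fx=8.5,fy=8,interpolation=cv2.INTER_CUBIC); cv2.imwrite("pics/at.png",a)
a=cv2.resize(np.clip(s[190:260,235:310],0,255).astype(np.uint8),None,fx=8,fy=8,interpolation=cv2.INTER_CUBIC); cv2.imwrite("pics/as.png",a)
st()
E
```

```text
t 19.5 p [ 0.2947 -0.3287  0.2736] rotvec vs R0 (tipper,deg) [ 0.02  0.   -0.06] F tipper [ 0.24  0.58 -0.18] w 0.0855
```

View pics/at.png

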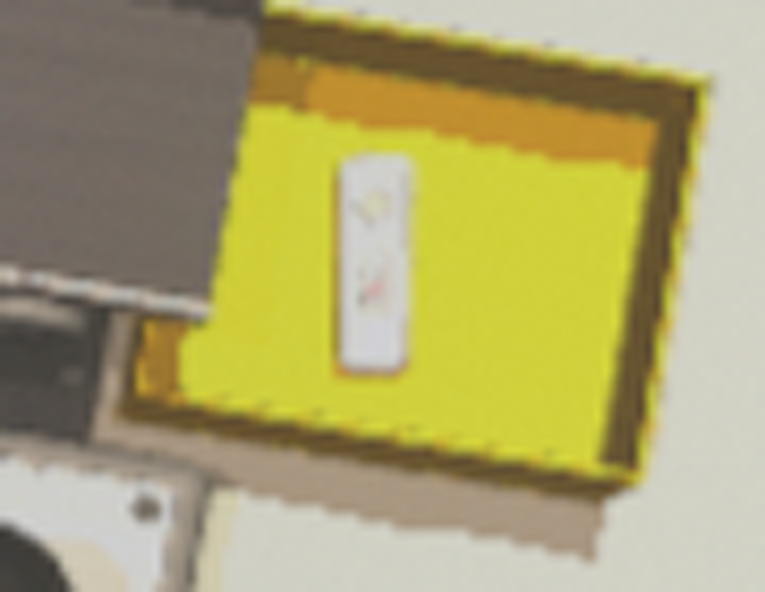

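View pics/as.png

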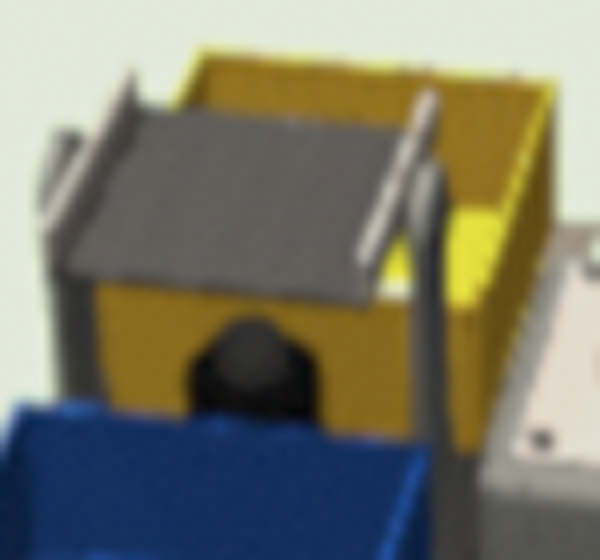

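```bash
python3 - <<'E'
from h import *
# at.png: u=(x+.5-355)*8.5 ; far (right) edge corners, near edge corners
T=lambda u,v,z:onz("top",355+u/8.5-.5,188+v/8-.5,z)
for z in(.009,.015,.021):
    q=[]
    for c in((412,155),(407,370),(342,155),(342,372)):
        s=proj("side",T(*c,z)); q.append(((s[0]+.5-235)*8,(s[1]+.5-190)*8))
    f=np.interp(395,[q[0][0],q[1][0]],[q[0][1],q[1][1]]); n=np.interp(395,[q[2][0],q[3][0]],[q[2][1],q[3][1]])
    print(z,"far row",f,"near row",n, np.round(q,0).tolist(), "width",np.linalg.norm(T(412,260,z)-T(341,260,z)),"len",np.linalg.norm(T(375,155,z)-T(375,371,z)))
# control: far floor edge/rim of bin for bias : far rim corner operator side
p=T(640,480,.06); s=proj("side",p); print("rim corner pred",(s[0]+.5-235)*8,(s[1]+.5-190)*8,"seen (556,80)")
p=T(712,78,.06); s=proj("side",p); print("rim corner pred",(s[0]+.5-235)*8,(s[1]+.5-190)*8,"seen (203,50)")
# floor corner operator/far (inner): at.png (605,463)
p=T(165,375,.003)
E
```

```text
0.009 far row 290.8752440802003 near row 322.9463462325502 [[242.0, 288.0], [446.0, 292.0], [238.0, 322.0], [447.0, 323.0]] width 0.021661954625200545 len 0.07109673546226122
0.015 far row 277.82622685317494 near row 309.69792792487874 [[244.0, 275.0], [449.0, 279.0], [241.0, 308.0], [450.0, 310.0]] width 0.021549794881952945 len 0.07072861579193779
0.021 far row 264.6925820690004 near row 296.3637677343875 [[247.0, 262.0], [451.0, 266.0], [244.0, 295.0], [452.0, 297.0]] width 0.021437635138705287 len 0.07036049612161424
rim corner pred 565.3259302597348 80.27142206090889 seen (556,80)
rim corner pred 209.46290504876515 45.981162395322826 seen (203,50)
```

```bash
python3 -c "
from h import *
st(); print(manip.sign_off())"
```

```text
t 19.5 p [ 0.2947 -0.3287  0.2736] rotvec vs R0 (tipper,deg) [ 0.02  0.   -0.06] F tipper [ 0.24  0.58 -0.18] w 0.0855
the job is handed in; nothing more can be done
None
```

I tipped the tray into the yellow bin and handed the job in at 19.5 s, but I could see only one of the two cassettes in the bin afterwards.

**What I did**
- **Lift:** I gripped the knob fore-and-aft and lifted it in small steps until I felt the stop. The wrist force peaked at about 18 N, against the 30 N limit. I then backed off 2–3 mm.
- **Tilt:** I tilted the stick about 0.40 rad towards the yellow bin (the tipper's -y side) and held it for over 2 s.
- **Return:** I brought the stick upright, lowered the knob, let go and moved the arm clear.

**What the last checks showed**
- **Stick:** it looks upright, and the knob's flange is within a pixel of its starting position.
- **Tray and bins:** the tray and the blue bin are empty.
- **Bystanders:** the tape roll, stapler and pad look unmoved by eye; I did not measure them.
- **Gripper:** it is touching nothing, with wrist forces under 1 N.

**Not confirmed: the second cassette**
- **Probably stacked:** the one in view looks about 12 mm tall rather than 6 mm, judging by its shadow and by comparing the two cameras, so the second is probably under it. The camera comparison fell between one layer and two, but nearer two.
- **Other possibility:** it could be on edge against the bin's wall beside the tray, which the cameras can't see.
- **Not outside the bin:** no white piece showed up elsewhere in the pictures.

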